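Fit the last candle sleeve and hold the lamp up level

TASK

The three-arm lamp stands with its arms on the rim of a pipe offcut and one of its lampholders is still bare: slip the loose candle sleeve over that lampholder, right down onto its dish, and let go of it. Then lift the lamp straight up until its bottom knob is about 5 cm above the pipe, and finish while holding it there, steady and level with all three sleeves on, so that I can get at the cap underneath. Keep the lamp upright all the time and leave the other things on the bench where they are.

Things in the scene. Friction and masses are not known exactly. Their poses are not given: they have to be found in the camera images.
- lamp: brass lamp, 183 mm tall, about 0.65 kg without sleeves, loose. Origin at the lowest point of its bottom knob, on its axis; z up along the stem; the arm with the bare lampholder points along its +x, the others at +-120 degrees. The arms' undersides, 29 mm above the origin, lie on the pipe's rim; nothing fastens it. Bowl and hub, up to 58 mm across, reach up to 72 mm.
- stem_grip (a point): a point on the lamp's plain round upright stem, 145 mm above its lowest point: a good place to grip it. The stem is 16 mm across and runs from 73 mm below to 18 mm above this point; above that is only an eye no wider than the stem, its top 38 mm above this point. The balance point lies on the axis well below. Axes as lamp
- lamp_bottom (a point): the lowest point of the lamp's bottom knob, on its axis; axes as lamp
- home0 (a point): on the axis of the bare lampholder, 115 mm from the lamp's axis: the place of the centre of the loose sleeve when it is fully down. The lampholder is black, upright, 20 mm across, tapered to 15 mm at its tip, and stands 45 mm tall on a brass dish 42 mm across; this point is 40 mm above the dish. Axes as lamp
- home1 (a point): the same point of the next lampholder (anticlockwise from above), which carries a sleeve
- home2 (a point): the same point of the third lampholder, which carries a sleeve
- sleeve_mid (a point): centre (half-way up) of the loose candle sleeve, a plain white plastic tube 30 mm outside, 25 mm inside, 80 mm tall, open at both ends, 25 g, standing upright on the bench; z along the tube
- sleeve_b_mid (a point): centre of the like sleeve already on the lampholder of home1; it sits there loosely
- sleeve_c_mid (a point): centre of the like sleeve already on the lampholder of home2; it sits there loosely
- pipe: offcut of grey drain pipe, 160 mm outside, wall 4 mm, 80 mm tall, standing on end, loose on the bench; origin at the centre of its underside, z up
- pipe_rim (a point): centre of the pipe's upper end, 80 mm above the bench
- coupling_mid (a point): bystander: centre (half-way up) of a white pipe coupling, a short wide tube 45 mm outside, 50 mm tall, standing on the bench
- tape: bystander: roll of black tape, 68 mm across, 19 mm tall, lying flat; origin at the centre of its underside
- screwdriver: bystander: screwdriver 190 mm long lying on the bench along its own x, handle to its -x
- bin: bystander: blue open-fronted stock bin 160 x 100 x 75 mm with fittings in it; origin at the centre of its underside, front to its -x
Things that resemble listed ones, but are neither listed nor needed, are in the scene too. Leave any green or purple look-alike of the part that bears sleeve_b_mid alone.

How it is judged:
By the outcome, as a careful person would: the job done as asked, in the order asked, and still so for the second after the job is handed in, while the arm keeps its last pose, push and grip.
It also fails if it takes over 51 s, if anything falls off the work surface, if the arm or the gripper's body presses on something with over 40 N, if the wrist force passes 120 N, or if a joint passes its speed limit or range.

ROBOT

A 6-joint arm with a two-finger parallel gripper is mounted at the origin on the work surface. World frame = base frame: x ahead of the robot, y to its left, z up, the work surface at z = 0. Lengths are in m, angles in rad, forces in N, time in s.
With the tool pointing down it reaches from about 0.375 to 0.975 m from the base axis. Payload 3.8 kg.
Tool frame: the origin (TCP) lies at the very end of the fingers, on their centre line; the grasp point (between the pads) lies arm.pinch_z behind it (arm.pinch_z is the distance from the TCP to the grasp point, in m); z points along the fingers, y is the line along which they close (so a half turn about z gives the same grasp; the last joint's range is limited). The gripper opens to 88 mm and grips with 3 to 60 N. Pads are 18 mm wide; open, the fingers measure 123 mm over their backs; the gripper's body (75 mm by 187 mm) begins 45 mm behind the grasp point.
Start: joints at [-1.379, 0.264, 1.604, -0, 1.274, -0.037], TCP at [0.153, -0.657, 0.239] pointing down, gripper open.
Joint ranges: [-2.63, 2.63], [-0.94, 2.18], [0.31, 2.57], [-1.31, 4.45], [0, 2.66], [-2.55, 2.55]. Speed limits (rad/s): [2.57, 2.57, 3.14, 3.14, 3.14, 3.14].

INTERFACE

Orientations are given as a rotation vector (axis times angle).
In Python, from cell import arm, cams gives the robot as it stands.
- The arm moves only by the tool carry_out, never from a script. Its argument "targets" is a list of rows, each a list of 6 numbers: the shift along the tool's x, y, z in units of 1 m (1.0 is 1 m), then the turn, a rotation vector about the tool's x, y, z in units of pi rad (1.0 is pi rad). A call has exactly 10 rows; each row is the pose to reach, as a shift and turn from the pose commanded when the call began, along the tool's axes at that moment, turning the shorter way round; what a row does not reach only later rows make up. A row lasts 1/12 s, in which the tool goes at most 41.7 mm and 7.16 degrees, less where a joint would pass 70% of its speed; a pose out of reach is approached as far as the arm can. A call with a number of a shift or a turn outside -1 to 1 is refused whole. A call with a gripper value outside its range is refused whole. "grip" is the finger opening in mm, from 0 to 88.1, set as the call begins (left out, the last holds). The fingers move at their own pace and stop on an object; "newtons" is the grip in N (left out, the last holds). Time passes only in rows, so rows that repeat a pose let the fingers close, or fill a call up. It gives the time, the measured TCP pose, the force, the opening and the grip force at its end, in the units of the state.
- arm.state(): the state, without advancing time (a new reading comes with each control period).
- cams.snapshot(name): name is "side" or "top" or "wrist"; returns a dict with "img" (400x640x3 uint8, blue, green, red), "z_map" (400x640 float32, m along the optical axis (not along the pixel's ray), 0 where there is no reading), "fovy" (degrees; the focal length in pixels is half the picture's height over the tangent of half this angle, whatever the lens; pixels are square), "cx", "cy" (the principal point, pixels), "world_from_camera" (4x4, takes a point from camera to world coordinates); the wrist camera has in their place "mount" (4x4, takes a point from camera to tool coordinates, whose origin is the TCP and whose axes are the flange's). Camera axes: x right, y down, z forward; pixel columns grow to the right and rows downward; lengths in m; the calibration is good to about 2 mm. A picture is of the moment at which its call begins: read the wrist's pose just before it.
- arm.close_job(): hands the job in; it is judged then, once.
The state is a dict: "clock": time; "qpos": joint angles; "joint_velocities": joint speeds; "joint_torque": joint torques, N m; "ee_pos": TCP position; "tcp_rot": TCP orientation; "ft_force": force on the tool from outside, world axes, zero at the start; "wrist_torque": the same for the moment, N m; "finger_gap": finger opening in m; "finger_force": force on a finger pad.
Only numpy, scipy, OpenCV 4.12 (cv2) and the standard library are available. Lean on these libraries where they do the work, as an engineer would, in place of code of your own. Each camera call takes 0.05 s, during which the arm holds its last target. There are 200 camera calls.

## Working session

There is one attempt and no reset: what is moved stays moved. The work goes in short steps, Python scripts to look and compute and a tool call to move; the robot and the scene stay as the last step left them, time stands still between calls to the robot, and variables do not carry over. Pictures are saved under pics/ and viewed, at most 10 in all, crops included, and the job is handed in when it is done.

Besides the shell and the picture viewer there is one more tool, called after "Request:" in YAML: its name, and indented under it one key for each argument. carry_out: Moves the arm, as the interface text tells. Shifts and turns lie within -1 to 1; 1 stands for 1 m of shift or pi rad of turn. Its arguments: {"type":"object","properties":{"targets":{"type":"array","items":{"type":"array","items":{"type":"number","minimum":-1,"maximum":1}}},"grip":{"type":"number"},"newtons":{"type":"number"}},"required":["targets"]}

```bash
mkdir -p pics; ls
cat > h.py <<'E'
import numpy as np, cv2
from cell import arm, cams
from scipy.spatial.transform import Rotation as R
def snap(n):
    st=arm.state(); s=cams.snapshot(n); s['f']=200/np.tan(np.radians(s['fovy'])/2)
    if 'mount' in s:
        T=np.eye(4);T[:3,:3]=R.from_rotvec(st['tcp_rot']).as_matrix();T[:3,3]=st['ee_pos']
        s['T']=T@np.array(s['mount'])
    else: s['T']=np.array(s['world_from_camera'])
    return s
def ray(s,u,v):
    d=s['T'][:3,:3]@np.array([(u-s['cx'])/s['f'],(v-s['cy'])/s['f'],1.]); return s['T'][:3,3],d
def onz(s,u,v,z):
    o,d=ray(s,u,v); return o+d*(z-o[2])/d[2]
def cloud(s):
    v,u=np.mgrid[:400,:640]; z=s['z_map']
    p=np.stack([(u-s['cx'])/s['f']*z,(v-s['cy'])/s['f']*z,z],-1)
    return p@s['T'][:3,:3].T+s['T'][:3,3]
def proj(s,p):
    c=np.linalg.inv(s['T'])@np.append(p,1); return c[0]/c[2]*s['f']+s['cx'],c[1]/c[2]*s['f']+s['cy']
E
python3 - <<'E'
from h import *
for n in('side','top'):
    s=snap(n); cv2.imwrite(f'pics/{n}0.png',s['img']); np.savez(f'{n}0.npz',**s)
    print(n,s['T'].round(3).tolist(),s['f'],(s['z_map']>0).mean())
print(arm.state(),arm.pinch_z)
E
```

```text
pics
side [[-0.842, -0.354, 0.407, 0.179], [-0.54, 0.581, -0.61, 0.466], [-0.021, -0.733, -0.68, 0.803], [0.0, 0.0, 0.0, 1.0]] 420.2054484362388 0.99596484375
top [[0.018, -0.995, 0.098, 0.437], [-1.0, -0.018, 0.007, -0.105], [-0.005, -0.098, -0.995, 1.553], [0.0, 0.0, 0.0, 1.0]] 481.46726180958143 0.99605078125
{'clock': 0.1, 'qpos': array([-1.37888960e+00,  2.64650721e-01,  1.60524957e+00, -1.89998078e-05,
        1.27365326e+00, -3.69100946e-02]), 'joint_velocities': array([ 0.00082769, -0.00272192, -0.00223077,  0.00013194,  0.00023243,
       -0.00013436]), 'joint_torque': array([-3.06865568e-04, -5.03619933e+01, -3.58072221e+01,  7.29980785e-02,
        2.32991850e-02, -5.32072409e-05]), 'ee_pos': array([ 0.15297165, -0.65678705,  0.23752418]), 'tcp_rot': array([-3.11911262e+00, -3.58426718e-01,  2.66746290e-04]), 'ft_force': array([-0.03572264,  1.04917268,  0.33186738]), 'wrist_torque': array([ 0.05796406, -0.00902085, -0.01857449]), 'finger_force': 0.0, 'finger_gap': 0.08816955260830016} 0.0187
```

View pics/side0.png

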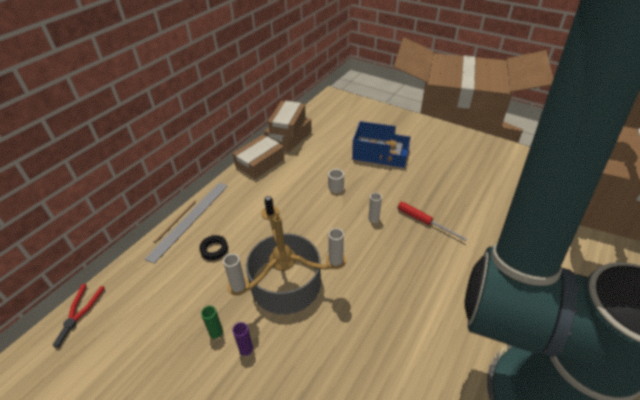

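View pics/top0.png

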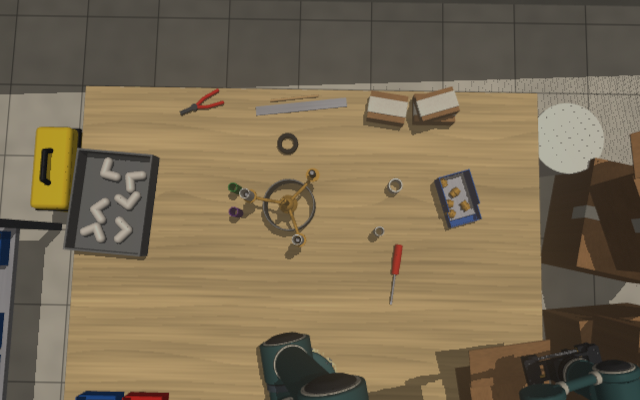

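The side view shows the bare black lampholder at (269,205), with sleeved holders at (235,272) and (336,247). There are three candidates for the loose sleeve:
- The narrow white tube at side (375,208) / top (378,232).
- The wide, short coupling at side (336,181) / top (395,186).
- The green and purple tubes at side (212,322) and (243,338).

The narrow white tube fits the description (30 mm wide, 80 mm tall). I'll measure it and confirm with a crop.

Run:
```python
from h import *
S={n:dict(np.load(f'{n}0.npz')) for n in('side','top')}
def tri(a,b):
    o1,d1=ray(S['side'],*a);o2,d2=ray(S['top'],*b)
    t=np.linalg.lstsq(np.c_[d1,-d2],o2-o1,rcond=None)[0]
    p,q=o1+d1*t[0],o2+d2*t[1]; return ((p+q)/2).round(4),np.linalg.norm(p-q).round(4)
C={n:cloud(S[n]) for n in S}
def blob(n,box,zlo,zhi,white=True):
    u0,u1,v0,v1=box; c=C[n][v0:v1,u0:u1].reshape(-1,3); hsv=cv2.cvtColor(S[n]['img'],cv2.COLOR_BGR2HSV)[v0:v1,u0:u1].reshape(-1,3)
    m=(c[:,2]>zlo)&(c[:,2]<zhi)
    if white: m&=hsv[:,1]<60
    c=c[m]; 
    if len(c)==0: return None
    return len(c),np.median(c,0).round(3),c.min(0).round(3),c.max(0).round(3)
print('loose top',blob('top',(366,390,220,245),.06,.1),'side',blob('side',(362,390,188,230),.02,.1))
print('coup top',blob('top',(383,408,174,198),.03,.1),'side',blob('side',(322,350,165,198),.02,.1))
print('b/c top',blob('top',(236,256,184,204),.12,.3),blob('top',(287,307,228,250),.12,.3))
print('bare top',blob('top',(303,320,165,183),.12,.3,False))
print('hub top',blob('top',(276,300,190,216),.18,.35,False))
print('hub side',blob('side',(262,290,205,265),.20,.3,False))
print('bare side',blob('side',(260,278,194,220),.1,.3,False))
print('sleeves side',blob('side',(222,246,250,294),.1,.3),blob('side',(326,346,226,268),.1,.3))
print('tri loose rim',tri((376,198),(379,231)))
a=cv2.resize(S['side']['img'][180:360,190:400],None,fx=2.85,fy=2.85,interpolation=2); cv2.imwrite('pics/c1.png',a)
b=cv2.resize(S['top']['img'][150:260,220:410],None,fx=4,fy=4,interpolation=2);cv2.imwrite('pics/c2.png',b)
```

```text
loose top (28, array([ 0.483, -0.22 ,  0.08 ]), array([ 0.471, -0.236,  0.06 ]), array([ 0.498, -0.209,  0.086])) side (245, array([ 0.478, -0.215,  0.061]), array([ 0.466, -0.24 ,  0.02 ]), array([ 0.495, -0.208,  0.082]))
coup top (68, array([ 0.629, -0.274,  0.05 ]), array([ 0.609, -0.294,  0.031]), array([ 0.652, -0.252,  0.057])) side (242, array([ 0.626, -0.27 ,  0.039]), array([ 0.604, -0.299,  0.02 ]), array([ 0.647, -0.253,  0.052]))
b/c top (123, array([0.58 , 0.17 , 0.166]), array([0.567, 0.155, 0.123]), array([0.595, 0.185, 0.204])) (77, array([0.453, 0.022, 0.167]), array([0.441, 0.003, 0.131]), array([0.467, 0.031, 0.204]))
bare top (72, array([ 0.646, -0.019,  0.144]), array([ 0.63 , -0.038,  0.12 ]), array([0.667, 0.001, 0.169]))
hub top (33, array([0.559, 0.055, 0.217]), array([0.554, 0.049, 0.19 ]), array([0.568, 0.062, 0.238]))
hub side (88, array([0.554, 0.058, 0.213]), array([0.549, 0.049, 0.2  ]), array([0.564, 0.063, 0.234]))
bare side (290, array([ 0.64 , -0.012,  0.133]), array([ 0.552, -0.039,  0.111]), array([0.665, 0.06 , 0.234]))
sleeves side (536, array([0.57 , 0.173, 0.173]), array([0.562, 0.153, 0.117]), array([0.593, 0.183, 0.198])) (470, array([0.445, 0.026, 0.174]), array([0.433, 0.002, 0.117]), array([0.464, 0.032, 0.199]))
tri loose rim (array([ 0.4811, -0.2246,  0.0741]), np.float64(0.0042))
```

View pics/c1.png

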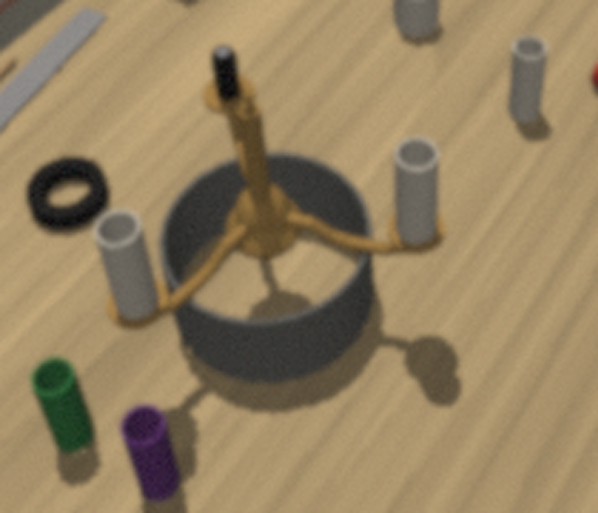

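View pics/c2.png

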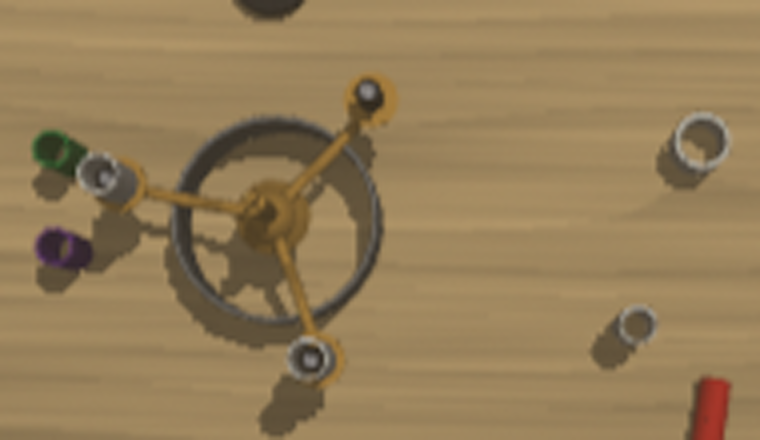

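The crops confirm it: the narrow white tube is the loose sleeve, standing apart from the coupling. The lamp has two sleeved holders and one bare holder, which points about -40° from the lamp axis near (0.557, 0.055). I'll move above the sleeve while turning the wrist.

Request:
carry_out:
  targets:
    - [0.42, -0.348, 0.0375, 0, 0, -0.7]
    - [0.42, -0.348, 0.0375, 0, 0, -0.7]
    - [0.42, -0.348, 0.0375, 0, 0, -0.7]
    - [0.42, -0.348, 0.0375, 0, 0, -0.7]
    - [0.42, -0.348, 0.0375, 0, 0, -0.7]
    - [0.42, -0.348, 0.0375, 0, 0, -0.7]
    - [0.42, -0.348, 0.0375, 0, 0, -0.7]
    - [0.42, -0.348, 0.0375, 0, 0, -0.7]
    - [0.42, -0.348, 0.0375, 0, 0, -0.7]
    - [0.42, -0.348, 0.0375, 0, 0, -0.7]

```text
clock: 0.93
ee_pos: [0.4052, -0.3245, 0.2097]
tcp_rot: [-2.315, -2.124, 0.0]
ft_force: [0.3, -0.8, -0.3]
finger_gap: 0.0881
finger_force: 0.0
```

```bash
cat >> h.py <<'E'
def go(p,yaw=None):
    """shift/turn in tool axes to world p, tool pointing down with tool y at world yaw (deg)"""
    st=arm.state(); M=R.from_rotvec(st['tcp_rot'])
    sh=M.inv().apply(np.array(p)-st['ee_pos']); cur=np.degrees(np.arctan2(*M.apply([0,1,0])[1::-1]))
    y=np.radians(cur if yaw is None else yaw); c,s=np.cos(y),np.sin(y)
    T=R.from_matrix(np.array([[-s,c,0],[c,s,0],[0,0,-1.]]).T if 0 else np.column_stack([[-s,c,0],[c,s,0],[0,0,-1]]))
    if T.as_matrix()[0,0]*1==0: pass
    m=T.as_matrix()
    if np.linalg.det(m)<0: pass
    print('at',st['ee_pos'].round(4),'yaw',cur.round(1),'j',st['qpos'].round(2),'t',st['clock'],'shift',sh.round(4),'turn',((M.inv()*T).as_rotvec()/np.pi).round(4))
E
python3 - <<'E'
import re
s=open('h.py').read()
i=s.index("    T=R.from_matrix"); j=s.index("    print('at'")
s=s[:i]+"    T=R.from_matrix(np.column_stack([[-s,c,0],[c,s,0],[0,0,-1]])) # x = y cross z\n"+s[j:]
open('h.py','w').write(s)
E
python3 -c "
from h import *
go([.482,-.223,.2],-130+180-180)"
```

```text
at [ 0.4052 -0.3245  0.2097] yaw -4.9 j [-0.72 -0.01  1.97  0.    1.19 -0.64] t 0.9333 shift [0.1077 0.0678 0.0097] turn [-1.000e-04  1.000e-04  6.948e-01]
```

Request:
carry_out:
  targets:
    - [0.1077, 0.0678, 0.01, 0, 0, -0.305]
    - [0.1077, 0.0678, 0.01, 0, 0, -0.305]
    - [0.1077, 0.0678, 0.01, 0, 0, -0.305]
    - [0.1077, 0.0678, 0.01, 0, 0, -0.305]
    - [0.1077, 0.0678, 0.01, 0, 0, -0.305]
    - [0.1077, 0.0678, 0.01, 0, 0, -0.305]
    - [0.1077, 0.0678, 0.01, 0, 0, -0.305]
    - [0.1077, 0.0678, 0.01, 0, 0, -0.305]
    - [0.1077, 0.0678, 0.01, 0, 0, -0.305]
    - [0.1077, 0.0678, 0.01, 0, 0, -0.305]

```text
clock: 1.77
ee_pos: [0.4818, -0.2253, 0.1997]
tcp_rot: [-1.087, -2.947, -0.0]
ft_force: [0.1, -1.2, 0.6]
finger_gap: 0.0881
finger_force: 0.0
```

```bash
python3 -c "
from h import *
go([.482,-.223,.2],50)
s=snap('wrist'); cv2.imwrite('pics/w1.png',s['img']); np.savez('w1.npz',**s)
c=cloud(s); m=(c[...,2]>.072)&(c[...,2]<.09)
print(m.sum(), s['mount'], [proj(s,np.array([.482,-.223,z])) for z in (0,.08)])
n,l,st,ce=cv2.connectedComponentsWithStats(m.astype(np.uint8))
for i in range(1,n):
    if st[i,4]>60: q=c[l==i]; print(st[i],q.min(0).round(4),q.max(0).round(4),q.mean(0).round(4), ((q.min(0)+q.max(0))/2).round(4))
"
```

```text
at [ 0.4818 -0.2253  0.1997] yaw 49.5 j [-0.48  0.02  1.95  0.    1.17 -1.35] t 1.7667 shift [ 0.0013  0.0019 -0.0003] turn [-0.     -0.0003 -0.0028]
3897 [[ 6.55943475e-05 -9.63904862e-01 -2.66246901e-01  6.92040142e-02]
 [ 9.99999954e-01  1.41942243e-04 -2.67512874e-04 -1.04178769e-03]
 [ 2.95648643e-04 -2.66246871e-01  9.63904827e-01 -1.45772681e-01]
 [ 0.00000000e+00  0.00000000e+00  0.00000000e+00  1.00000000e+00]] [(np.float64(317.9012736247443), np.float64(181.6931919003595)), (np.float64(318.5452837634787), np.float64(197.47662152904905))]
[ 520    0  120  187 3103] [ 0.4701 -0.026   0.072 ] [0.639 0.046 0.09 ] [0.55   0.0031 0.0816] [0.5546 0.01   0.081 ]
[591  36  37  59 455] [0.5304 0.0249 0.0793] [0.5813 0.0499 0.09  ] [0.5487 0.0326 0.0865] [0.5558 0.0374 0.0847]
[301 182  30  31 302] [ 0.4658 -0.2405  0.072 ] [ 0.4951 -0.211   0.0815] [ 0.4806 -0.2258  0.0785] [ 0.4805 -0.2258  0.0767]
```

View pics/w1.png

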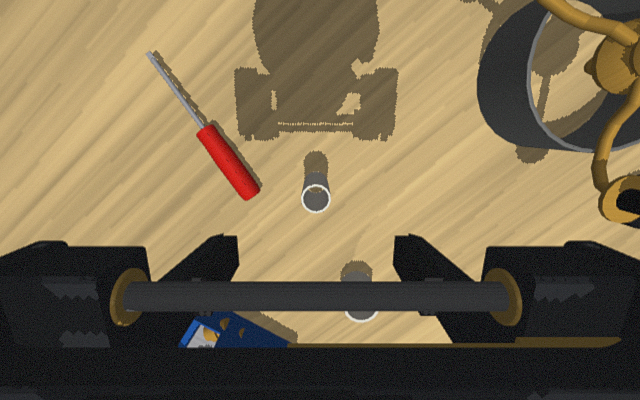

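The wrist view shows the sleeve at (316,197), centre (0.4805, -0.2258) and rim at 0.080 m. That agrees with the other two views. The screwdriver handle at (250,190) is close to the left finger, so I'll narrow the opening before going down.

Request:
carry_out:
  targets:
    - [0.0005, -0.0013, 0.0, 0, 0, 0]
    - [0.0005, -0.0013, 0.0, 0, 0, 0]
    - [0.0005, -0.0013, 0.03, 0, 0, 0]
    - [0.0005, -0.0013, 0.06, 0, 0, 0]
    - [0.0005, -0.0013, 0.09, 0, 0, 0]
    - [0.0005, -0.0013, 0.11, 0, 0, 0]
    - [0.0005, -0.0013, 0.13, 0, 0, 0]
    - [0.0005, -0.0013, 0.145, 0, 0, 0]
    - [0.0005, -0.0013, 0.158, 0, 0, 0]
    - [0.0005, -0.0013, 0.158, 0, 0, 0]
  grip: 60
  newtons: 12

```text
clock: 2.65
ee_pos: [0.4785, -0.2251, 0.0392]
tcp_rot: [-1.084, -2.943, -0.001]
ft_force: [0.2, 0.5, -0.3]
finger_gap: 0.0597
finger_force: 0.0
```

Request:
carry_out:
  targets:
    - [0, 0, 0, 0, 0, 0]
    - [0, 0, 0, 0, 0, 0]
    - [0, 0, 0, 0, 0, 0]
    - [0, 0, 0, 0, 0, 0]
    - [0, 0, 0, 0, 0, 0]
    - [0, 0, 0, 0, 0, 0]
    - [0, 0, 0, 0, 0, 0]
    - [0, 0, 0, 0, 0, 0]
    - [0, 0, 0, 0, 0, 0]
    - [0, 0, 0, 0, 0, 0]
  grip: 20
  newtons: 12

```text
clock: 3.48
ee_pos: [0.4818, -0.2266, 0.0431]
tcp_rot: [1.083, 2.947, -0.0]
ft_force: [-0.6, 0.1, 6.4]
finger_gap: 0.0299
finger_force: 12.0
```

```bash
python3 -c "
from h import *
go([.4805,-.2258,.25],50)"
```

```text
at [ 0.4818 -0.2266  0.0431] yaw 49.6 j [-0.49  0.2   2.08  0.    0.86 -1.35] t 3.4833 shift [ 1.100e-03 -1.000e-04 -2.069e-01] turn [ 0.0001  0.0006 -0.0021]
```

Request:
carry_out:
  targets:
    - [0, 0, -0.03, 0, 0, 0]
    - [0, 0, -0.06, 0, 0, 0]
    - [0, 0, -0.1, 0, 0, 0]
    - [0, 0, -0.14, 0, 0, 0]
    - [0, 0, -0.18, 0, 0, 0]
    - [0, 0, -0.21, 0, 0, 0]
    - [0, 0, -0.22, 0, 0, 0]
    - [0, 0, -0.22, 0, 0, 0]
    - [0, 0, -0.22, 0, 0, 0]
    - [0, 0, -0.22, 0, 0, 0]

```text
clock: 4.32
ee_pos: [0.4794, -0.2254, 0.259]
tcp_rot: [-1.082, -2.944, -0.001]
ft_force: [-0.0, -0.2, -0.8]
finger_gap: 0.0299
finger_force: 12.0
```

```bash
python3 -c "
from h import *
go([.714,-.078,.27],50); print(arm.state()['finger_gap'],arm.state()['ft_force'])"
```

```text
at [ 0.4794 -0.2254  0.259 ] yaw 49.6 j [-0.49 -0.02  1.88  0.    1.28 -1.35] t 4.3167 shift [-0.0832  0.2642 -0.0116] turn [-0.0003 -0.0015 -0.0021]
0.029916605598918043 [-0.02016385 -0.17008663 -0.77290537]
```

Request:
carry_out:
  targets:
    - [-0.01, 0.03, -0.005, 0, 0, 0]
    - [-0.02, 0.06, -0.01, 0, 0, 0]
    - [-0.03, 0.095, -0.012, 0, 0, 0]
    - [-0.042, 0.133, -0.012, 0, 0, 0]
    - [-0.054, 0.171, -0.012, 0, 0, 0]
    - [-0.066, 0.209, -0.012, 0, 0, -0.002]
    - [-0.078, 0.247, -0.012, 0, 0, -0.002]
    - [-0.083, 0.264, -0.012, 0, 0, -0.002]
    - [-0.083, 0.264, -0.012, 0, 0, -0.002]
    - [-0.083, 0.264, -0.012, 0, 0, -0.002]

```text
clock: 5.15
ee_pos: [0.714, -0.078, 0.2697]
tcp_rot: [-1.07, -2.947, 0.003]
ft_force: [-0.7, -0.5, -0.1]
finger_gap: 0.0303
finger_force: 12.0
```

```bash
python3 -c "
from h import *
s=snap('wrist'); cv2.imwrite('pics/w2.png',s['img']); np.savez('w2.npz',**s)
go([.645,-.02,.25],50)
print([proj(s,np.array(p)) for p in ([.645,-.019,.166],[.557,.055,.234])])"
```

```text
at [ 0.7136 -0.0788  0.2707] yaw 50.0 j [-0.14  0.33  1.46 -0.    1.36 -1.02] t 5.2 shift [0.0902 0.001  0.0211] turn [-0.0011 -0.0014  0.0001]
[(np.float64(318.3850429911758), np.float64(99.42338065842951)), (np.float64(320.4036673277393), np.float64(-158.33073273073612))]
```

View pics/w2.png

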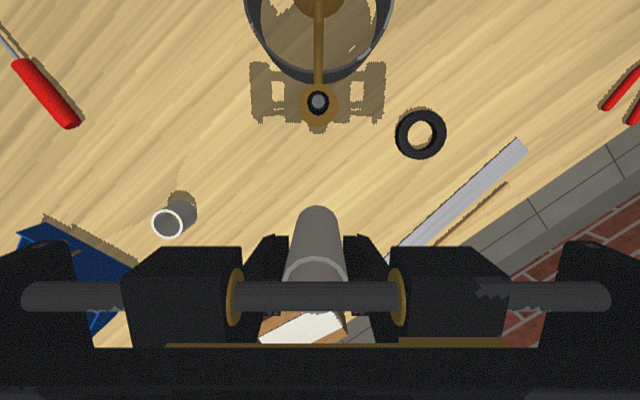

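The wrist view shows the bare holder's tip at about (318,101) on its dish. The gripped sleeve's lower end is at about (318,207). I'll measure both.

```bash
python3 -c "
from h import *
s=dict(np.load('w2.npz')); c=cloud(s); hsv=cv2.cvtColor(s['img'],cv2.COLOR_BGR2HSV)
w=(slice(75,135),slice(290,350)); z=c[...,2][w]
m=np.zeros((400,640),bool); m[w]=(z>.15)&(z<.19)
q=c[m]; print('tip',m.sum(),q.min(0).round(4),q.max(0).round(4),((q.min(0)+q.max(0))/2).round(4), np.median(q,0))
def circ(mask,zz,name):
    k=max(cv2.findContours(mask.astype(np.uint8),0,2)[0],key=cv2.contourArea); (u,v),r=cv2.minEnclosingCircle(k); print(name,(u,v),r,'->',onz(s,u,v,zz).round(4),'diam mm',2*r/s['f']*s['z_map'][int(v),int(u)]*1000)
circ(m,.165,'tip')
d=np.zeros((400,640),bool); d[w]=(z>.105)&(z<.19); circ(d,.119,'dish')
p=c[90:115,300:312]; print('dish z',np.percentile(c[...,2][w][(z>.1)&(z<.13)],[25,50,75]))
T=np.eye(4);st=arm.state();M=R.from_rotvec(st['tcp_rot'])
b=(slice(195,250),slice(280,355)); cc=M.inv().apply((c[b].reshape(-1,3)-st['ee_pos'])); zz=c[b][...,2].ravel(); mm=(zz>.2)&(zz<.33)&(abs(cc[:,0])<.04)&(abs(cc[:,1])<.02)
cc=cc[mm]; print('sleeve tool',cc.min(0).round(4),cc.max(0).round(4))
for lo in (.02,.03,.04): 
  k=cc[(cc[:,2]>lo)&(cc[:,2]<lo+.01)]; print(lo,len(k),k.min(0).round(4),k.max(0).round(4)) if len(k) else 0
# edge columns of the sleeve in tool y at its lower end
print('T',st['ee_pos'])
"
```

```text
tip 413 [ 0.6361 -0.0294  0.1514] [ 0.655  -0.0102  0.1636] [ 0.6455 -0.0198  0.1575] [ 0.64564038 -0.02015719  0.16099027]
tip (317.5, 101.5) 11.85336971282959 -> [ 0.6457 -0.0206  0.165 ] diam mm 20.230733511786394
dish (317.7054748535156, 104.47260284423828) 21.594947814941406 -> [ 0.6452 -0.0197  0.119 ] diam mm 37.141861550214614
dish z [0.11602217 0.11651772 0.11702998]
sleeve tool [ 0.0041 -0.0199 -0.0297] [0.0168 0.02   0.0439]
0.02 194 [ 0.0043 -0.0142  0.02  ] [0.0165 0.0145 0.03  ]
0.03 165 [ 0.0045 -0.014   0.03  ] [0.0167 0.0145 0.04  ]
0.04 53 [ 0.0046 -0.0139  0.04  ] [0.0166 0.0148 0.0439]
T [ 0.71359081 -0.07878226  0.27069532]
```

```bash
python3 -c "
from h import *
go([.6467,-.021,.225],50)"
```

```text
at [ 0.7136 -0.0788  0.2707] yaw 50.0 j [-0.14  0.33  1.46 -0.    1.36 -1.02] t 5.2 shift [0.0882 0.0015 0.0461] turn [-0.0011 -0.0014  0.0001]
```

Request:
carry_out:
  targets:
    - [0.02, 0.0, 0.0, 0, 0, 0]
    - [0.04, 0.001, 0.0, 0, 0, 0]
    - [0.06, 0.0015, 0.005, 0, 0, 0]
    - [0.075, 0.0015, 0.015, 0, 0, 0]
    - [0.088, 0.0015, 0.025, 0, 0, 0]
    - [0.088, 0.0015, 0.035, 0, 0, 0]
    - [0.088, 0.0015, 0.046, 0, 0, 0]
    - [0.088, 0.0015, 0.046, 0, 0, 0]
    - [0.088, 0.0015, 0.046, 0, 0, 0]
    - [0.088, 0.0015, 0.046, 0, 0, 0]

```text
clock: 6.03
ee_pos: [0.6491, -0.0219, 0.2282]
tcp_rot: [1.076, 2.951, -0.0]
ft_force: [-0.5, 0.1, 0.1]
finger_gap: 0.0301
finger_force: 12.0
```

```bash
python3 -c "
from h import *
s=snap('side'); c=cloud(s); 
for nm,p in (('sleeve bottom',[.6455,-.02,.181]),('holder tip',[.6455,-.02,.163])): print(nm,proj(s,np.array(p)))
cv2.imwrite('pics/s2.png',cv2.resize(s['img'][140:260,200:340],None,fx=4,fy=4,interpolation=2))
go([.6467,-.021,.163],50); print(arm.state()['ft_force'])"
```

```text
sleeve bottom (np.float64(266.87824656970594), np.float64(191.21955258329484))
holder tip (np.float64(267.77111259390676), np.float64(197.18175173881838))
at [ 0.6494 -0.0218  0.2286] yaw 49.9 j [-0.07  0.22  1.67 -0.    1.24 -0.94] t 6.0833 shift [ 0.0026 -0.0012  0.0656] turn [ 0.0001  0.0003 -0.0003]
[-0.32925932 -0.45591909 -0.35651525]
```

View pics/s2.png

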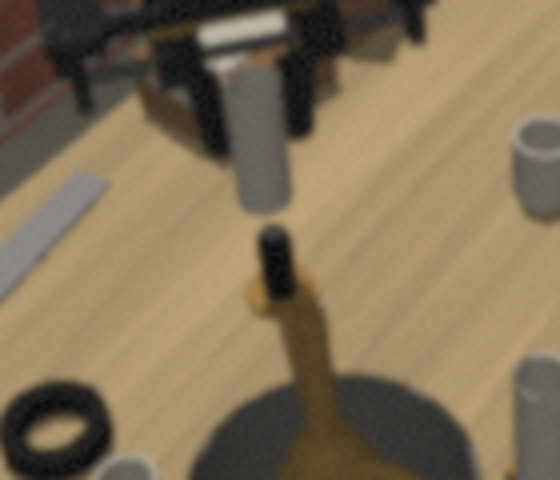

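The side view shows the sleeve's lower end at about (266,191), directly over the holder tip at (268,198). I'll start lowering it.

Request:
carry_out:
  targets:
    - [0.001, -0.0005, 0, 0, 0, 0]
    - [0.001, -0.0005, 0, 0, 0, 0]
    - [0.001, -0.0005, 0, 0, 0, 0]
    - [0.001, -0.0005, 0.005, 0, 0, 0]
    - [0.001, -0.0005, 0.01, 0, 0, 0]
    - [0.001, -0.0005, 0.015, 0, 0, 0]
    - [0.001, -0.0005, 0.02, 0, 0, 0]
    - [0.001, -0.0005, 0.022, 0, 0, 0]
    - [0.001, -0.0005, 0.022, 0, 0, 0]
    - [0.001, -0.0005, 0.022, 0, 0, 0]

```text
clock: 6.92
ee_pos: [0.6474, -0.0208, 0.2057]
tcp_rot: [-1.074, -2.951, 0.0]
ft_force: [0.1, 0.1, -0.0]
finger_gap: 0.0305
finger_force: 12.0
```

```bash
python3 -c "
from h import *
go([.6467,-.021,.163],50); print(arm.state()['ft_force'])
s=snap('wrist');c=cloud(s); T=arm.state();M=R.from_rotvec(T['tcp_rot'])
go([.6467,-.021,.163],50);print(arm.state()['joint_velocities'].round(4))
"
```

```text
at [ 0.6474 -0.0208  0.2057] yaw 50.0 j [-0.07  0.23  1.7  -0.    1.21 -0.94] t 6.9167 shift [ 0.0004 -0.0006  0.0427] turn [-0.0001 -0.0002 -0.    ]
[ 0.14645459  0.05977708 -0.03594527]
at [ 0.6476 -0.0208  0.2061] yaw 50.0 j [-0.07  0.23  1.7   0.    1.21 -0.94] t 6.9667 shift [ 0.0006 -0.0007  0.0431] turn [ 0.      0.     -0.0001]
[-0.0006 -0.0033 -0.007  -0.0001  0.0017 -0.0002]
```

Request:
carry_out:
  targets:
    - [0.0005, -0.0006, 0.003, 0, 0, 0]
    - [0.0005, -0.0006, 0.006, 0, 0, 0]
    - [0.0005, -0.0006, 0.01, 0, 0, 0]
    - [0.0005, -0.0006, 0.014, 0, 0, 0]
    - [0.0005, -0.0006, 0.018, 0, 0, 0]
    - [0.0005, -0.0006, 0.021, 0, 0, 0]
    - [0.0005, -0.0006, 0.024, 0, 0, 0]
    - [0.0005, -0.0006, 0.025, 0, 0, 0]
    - [0.0005, -0.0006, 0.025, 0, 0, 0]
    - [0.0005, -0.0006, 0.025, 0, 0, 0]

```text
clock: 7.8
ee_pos: [0.6469, -0.0209, 0.1812]
tcp_rot: [1.075, 2.952, 0.0]
ft_force: [-1.0, 0.4, 0.1]
finger_gap: 0.0303
finger_force: 12.0
```

```bash
python3 -c "
from h import *
go([.6467,-.021,.163],50); print(arm.state()['ft_force'],arm.state()['wrist_torque'])
s=snap('side')
cv2.imwrite('pics/s3.png',cv2.resize(s['img'][150:290,200:360],None,fx=4,fy=4,interpolation=2))"
```

```text
at [ 0.6469 -0.0209  0.1812] yaw 50.0 j [-0.07  0.25  1.73  0.    1.16 -0.94] t 7.8 shift [ 0.0001 -0.0002  0.0182] turn [ 0.      0.     -0.0001]
[-1.00206954  0.4094726   0.09829269] [-0.02339428 -0.12843013  0.02882051]
```

View pics/s3.png

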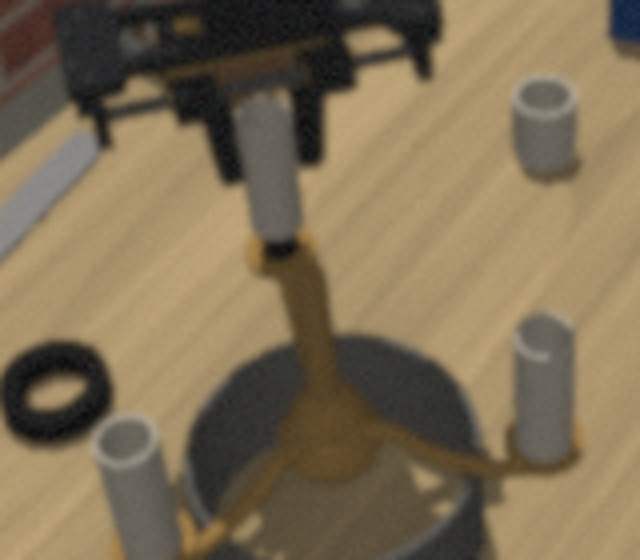

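The sleeve is over the lampholder (crop (275,235)), with about 20 mm left to the dish. I'll lower it the rest of the way and let go.

Request:
carry_out:
  targets:
    - [0, 0, 0.003, 0, 0, 0]
    - [0, 0, 0.006, 0, 0, 0]
    - [0, 0, 0.009, 0, 0, 0]
    - [0, 0, 0.012, 0, 0, 0]
    - [0, 0, 0.015, 0, 0, 0]
    - [0, 0, 0.017, 0, 0, 0]
    - [0, 0, 0.0185, 0, 0, 0]
    - [0, 0, 0.0185, 0, 0, 0]
    - [0, 0, 0.0185, 0, 0, 0]
    - [0, 0, 0.0185, 0, 0, 0]

```text
clock: 8.68
ee_pos: [0.6469, -0.021, 0.1628]
tcp_rot: [1.075, 2.952, 0.0]
ft_force: [-0.9, 0.9, -0.1]
finger_gap: 0.0301
finger_force: 12.0
```

Request:
carry_out:
  targets:
    - [0, 0, 0, 0, 0, 0]
    - [0, 0, 0, 0, 0, 0]
    - [0, 0, 0, 0, 0, 0]
    - [0, 0, 0, 0, 0, 0]
    - [0, 0, 0, 0, 0, 0]
    - [0, 0, 0, 0, 0, 0]
    - [0, 0, 0, 0, 0, 0]
    - [0, 0, 0, 0, 0, 0]
    - [0, 0, 0, 0, 0, 0]
    - [0, 0, 0, 0, 0, 0]
  grip: 50

```text
clock: 9.52
ee_pos: [0.6468, -0.021, 0.1626]
tcp_rot: [-1.075, -2.952, 0.0]
ft_force: [0.7, 0.3, 0.0]
finger_gap: 0.0503
finger_force: 0.0
```

Request:
carry_out:
  targets:
    - [0, 0, -0.01, 0, 0, 0]
    - [0, 0, -0.02, 0, 0, 0]
    - [0, 0, -0.04, 0, 0, 0]
    - [0, 0, -0.07, 0, 0, 0]
    - [0, 0, -0.1, 0, 0, 0]
    - [0, 0, -0.13, 0, 0, 0]
    - [0, 0, -0.15, 0, 0, 0]
    - [0, 0, -0.15, 0, 0, 0]
    - [0, 0, -0.15, 0, 0, 0]
    - [0, 0, -0.15, 0, 0, 0]

```text
clock: 10.35
ee_pos: [0.6464, -0.0209, 0.3121]
tcp_rot: [-1.075, -2.951, 0.0]
ft_force: [0.1, 0.6, -0.6]
finger_gap: 0.0501
finger_force: 0.0
```

```bash
python3 -c "
from h import *
go([.557,.055,.31],50)
for n in('side','top'):
    s=snap(n); np.savez(n+'1.npz',**s); c=cloud(s)
    hs=cv2.cvtColor(s['img'],cv2.COLOR_BGR2HSV)
    for nm,p in (('0',(.6455,-.02)),('1',(.577,.168)),('2',(.449,.016))):
        m=(np.hypot(c[...,0]-p[0],c[...,1]-p[1])<.03)&(c[...,2]>.125)&(c[...,2]<.24)&(hs[...,1]<70); q=c[m]
        if len(q): print(n,nm,len(q),q.min(0).round(3),q.max(0).round(3),'top z 95%',np.percentile(q[:,2],95).round(4))
"
```

```text
at [ 0.6464 -0.0209  0.3121] yaw 50.0 j [-0.07  0.18  1.58  0.    1.39 -0.94] t 10.35 shift [0.1173 0.0006 0.0022] turn [-0.0001 -0.0002 -0.0001]
side 0 393 [ 0.63  -0.035  0.125] [ 0.66  -0.004  0.198] top z 95% 0.1956
side 1 524 [0.562 0.153 0.125] [0.593 0.184 0.198] top z 95% 0.1965
side 2 460 [0.434 0.001 0.125] [0.464 0.033 0.198] top z 95% 0.1963
top 1 131 [0.567 0.155 0.127] [0.595 0.185 0.202] top z 95% 0.2
```

All three sleeve tops are at the same height (about 0.196 m in the side view), so the sleeve is seated and released. Now I'll take one close look at the stem.

Request:
carry_out:
  targets:
    - [0.01, 0, 0, 0, 0, 0]
    - [0.025, 0, 0, 0, 0, 0]
    - [0.04, 0, 0, 0, 0, 0]
    - [0.052, 0, 0, 0, 0, 0]
    - [0.052, 0, 0, 0, 0, 0]
    - [0.052, 0, 0, 0, 0, 0]
    - [0.052, 0, 0, 0, 0, 0]
    - [0.052, 0, 0, 0, 0, 0]
    - [0.052, 0, 0, 0, 0, 0]
    - [0.052, 0, 0, 0, 0, 0]

```text
clock: 11.28
ee_pos: [0.6073, 0.0122, 0.3126]
tcp_rot: [1.075, 2.952, -0.0]
ft_force: [-0.4, -0.7, -0.0]
finger_gap: 0.0501
finger_force: 0.0
```

```bash
python3 -c "
from h import *
s=snap('wrist'); cv2.imwrite('pics/w3.png',s['img']); c=cloud(s); st=arm.state(); z=c[...,2]
near=(np.hypot(c[...,0]-.557,c[...,1]-.055)<.03)
for lo,hi in((.225,.24),(.2,.225),(.17,.2),(.13,.17)):
    q=c[near&(z>lo)&(z<hi)]
    if len(q): print(lo,len(q),q.min(0).round(4),q.max(0).round(4),((q.min(0)+q.max(0))/2).round(4))
print([proj(s,np.array([.557,.055,h])) for h in(.12,.234)])
for nm,p in (('0',(.6455,-.02)),('1',(.577,.168)),('2',(.449,.016))):
    q=c[(np.hypot(c[...,0]-p[0],c[...,1]-p[1])<.025)&(z>.19)&(z<.21)]
    if len(q): print(nm,len(q),((q.min(0)+q.max(0))/2).round(4),q.max(0)-q.min(0))
go([.557,.055,.31],50)"
```

```text
0.225 72 [0.5518 0.0493 0.2263] [0.563  0.0596 0.2347] [0.5574 0.0545 0.2305]
0.2 200 [0.5502 0.0471 0.2118] [0.5652 0.0622 0.221 ] [0.5577 0.0546 0.2164]
[(np.float64(316.83837109654814), np.float64(128.14965626170527)), (np.float64(317.47360357273556), np.float64(129.55894375470785))]
0 305 [ 0.6454 -0.0202  0.194 ] [0.02934253 0.02925198 0.00803912]
1 496 [0.5781 0.1675 0.1942] [0.02932839 0.03018262 0.00836824]
2 504 [0.4495 0.0158 0.1943] [0.02950197 0.02968673 0.00852453]
at [0.6073 0.0121 0.3125] yaw 50.0 j [-0.02  0.1   1.66 -0.    1.38 -0.89] t 11.3333 shift [0.066  0.0005 0.0025] turn [-0.     -0.     -0.0002]
```

View pics/w3.png

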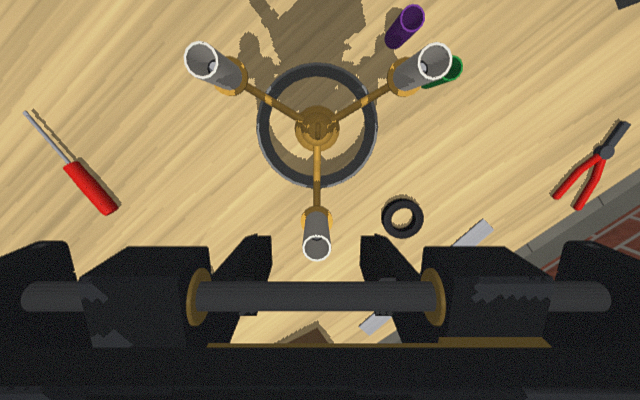

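The wrist view shows the stem top at (317,128) and sleeves at (202,60), (434,62) and (316,247). The axis is at (0.5576, 0.0546) and the eye top at 0.2347 m, which matches the given dimensions. I'll move over it and down.

Request:
carry_out:
  targets:
    - [0.015, 0.0003, 0.0, 0, 0, 0]
    - [0.03, 0.0006, 0.0, 0, 0, 0]
    - [0.045, 0.0006, 0.01, 0, 0, 0]
    - [0.058, 0.0006, 0.02, 0, 0, 0]
    - [0.0655, 0.0006, 0.02, 0, 0, 0]
    - [0.0655, 0.0006, 0.02, 0, 0, 0]
    - [0.0655, 0.0006, 0.02, 0, 0, 0]
    - [0.0655, 0.0006, 0.02, 0, 0, 0]
    - [0.0655, 0.0006, 0.02, 0, 0, 0]
    - [0.0655, 0.0006, 0.02, 0, 0, 0]

```text
clock: 12.17
ee_pos: [0.5578, 0.0547, 0.2932]
tcp_rot: [1.075, 2.951, 0.0]
ft_force: [0.7, 0.4, 0.3]
finger_gap: 0.0499
finger_force: 0.0
```

```bash
python3 -c "
from h import *
go([.5576,.0546,.180],50)"
```

```text
at [0.5578 0.0547 0.2932] yaw 50.0 j [ 0.05  0.02  1.78 -0.    1.34 -0.82] t 12.1667 shift [ 0.0002 -0.0003  0.1132] turn [ 0.0002  0.0002 -0.0002]
```

Request:
carry_out:
  targets:
    - [0, 0, 0.015, 0, 0, 0]
    - [0, 0, 0.03, 0, 0, 0]
    - [0, 0, 0.05, 0, 0, 0]
    - [0, 0, 0.07, 0, 0, 0]
    - [0, 0, 0.085, 0, 0, 0]
    - [0, 0, 0.1, 0, 0, 0]
    - [0, 0, 0.107, 0, 0, 0]
    - [0, 0, 0.112, 0, 0, 0]
    - [0, 0, 0.112, 0, 0, 0]
    - [0, 0, 0.112, 0, 0, 0]

```text
clock: 13.0
ee_pos: [0.5577, 0.055, 0.1812]
tcp_rot: [1.075, 2.951, 0.0]
ft_force: [-0.5, 0.8, -0.1]
finger_gap: 0.0503
finger_force: 0.0
```

Request:
carry_out:
  targets:
    - [0, 0, 0, 0, 0, 0]
    - [0, 0, 0, 0, 0, 0]
    - [0, 0, 0, 0, 0, 0]
    - [0, 0, 0, 0, 0, 0]
    - [0, 0, 0, 0, 0, 0]
    - [0, 0, 0, 0, 0, 0]
    - [0, 0, 0, 0, 0, 0]
    - [0, 0, 0, 0, 0, 0]
    - [0, 0, 0, 0, 0, 0]
    - [0, 0, 0, 0, 0, 0]
  grip: 8
  newtons: 10

```text
clock: 13.83
ee_pos: [0.5576, 0.0554, 0.181]
tcp_rot: [1.074, 2.951, 0.001]
ft_force: [0.3, 2.2, 1.3]
finger_gap: 0.0155
finger_force: 10.0
```

Request:
carry_out:
  targets:
    - [0, 0, 0, 0, 0, 0]
    - [0, 0, 0, 0, 0, 0]
    - [0, 0, 0, 0, 0, 0]
    - [0, 0, 0, 0, 0, 0]
    - [0, 0, 0, 0, 0, 0]
    - [0, 0, 0, 0, 0, 0]
    - [0, 0, 0, 0, 0, 0]
    - [0, 0, 0, 0, 0, 0]
    - [0, 0, 0, 0, 0, 0]
    - [0, 0, 0, 0, 0, 0]
  grip: 8
  newtons: 50

```text
clock: 14.67
ee_pos: [0.5575, 0.0552, 0.1809]
tcp_rot: [1.075, 2.951, 0.001]
ft_force: [2.7, 3.2, 3.6]
finger_gap: 0.0148
finger_force: 50.0
```

```bash
python3 -c "
from h import *
go([.5576,.0546,.26],50);print(arm.state()['ft_force'])"
```

```text
at [0.5575 0.0552 0.1809] yaw 50.0 j [ 0.05  0.09  1.92  0.    1.13 -0.82] t 14.6667 shift [-0.0005 -0.0004 -0.0791] turn [ 0.0002  0.0001 -0.0001]
[2.7185587  3.20637042 3.6209965 ]
```

Request:
carry_out:
  targets:
    - [0, 0, -0.001, 0, 0, 0]
    - [0, 0, -0.002, 0, 0, 0]
    - [0, 0, -0.004, 0, 0, 0]
    - [0, 0, -0.007, 0, 0, 0]
    - [0, 0, -0.01, 0, 0, 0]
    - [0, 0, -0.013, 0, 0, 0]
    - [0, 0, -0.016, 0, 0, 0]
    - [0, 0, -0.018, 0, 0, 0]
    - [0, 0, -0.019, 0, 0, 0]
    - [0, 0, -0.019, 0, 0, 0]

```text
clock: 15.5
ee_pos: [0.5574, 0.0551, 0.2001]
tcp_rot: [1.074, 2.951, 0.0]
ft_force: [0.1, -0.2, -7.5]
finger_gap: 0.0147
finger_force: 50.0
```

```bash
cat > chk.py <<'E'
from h import *
st=arm.state(); print(st['ee_pos'],st['ft_force'],st['wrist_torque'],st['finger_gap'])
s=snap('side'); c=cloud(s); hs=cv2.cvtColor(s['img'],cv2.COLOR_BGR2HSV)
np.savez('chk.npz',**s)
for nm,p in (('0',(.6455,-.02)),('1',(.578,.168)),('2',(.449,.016))):
    m=(np.hypot(c[...,0]-p[0],c[...,1]-p[1])<.03)&(c[...,2]>.1)&(c[...,2]<.35)&(hs[...,1]<70)&(hs[...,2]>70); q=c[m]
    if len(q): print(nm,len(q),q.min(0).round(3),q.max(0).round(3),'top',np.percentile(q[:,2],95).round(4))
E
python3 chk.py
```

```text
[0.55743451 0.0550559  0.20012969] [ 0.11540231 -0.23704141 -7.50561412] [-0.02874424 -0.11138271  0.03381762] 0.014669202554118167
0 34 [ 0.63  -0.028  0.137] [ 0.636 -0.009  0.176] top 0.1716
1 580 [0.562 0.149 0.135] [0.594 0.184 0.217] top 0.2151
2 529 [0.434 0.001 0.135] [0.473 0.031 0.308] top 0.2149
```

The lamp hangs free: 7.5 N matches its weight, and the two sleeves I can see rose level with each other. I'll lift the remaining 60 mm.

Request:
carry_out:
  targets:
    - [0, 0, -0.003, 0, 0, 0]
    - [0, 0, -0.009, 0, 0, 0]
    - [0, 0, -0.017, 0, 0, 0]
    - [0, 0, -0.026, 0, 0, 0]
    - [0, 0, -0.035, 0, 0, 0]
    - [0, 0, -0.044, 0, 0, 0]
    - [0, 0, -0.051, 0, 0, 0]
    - [0, 0, -0.056, 0, 0, 0]
    - [0, 0, -0.059, 0, 0, 0]
    - [0, 0, -0.06, 0, 0, 0]

```text
clock: 16.38
ee_pos: [0.5575, 0.0551, 0.2605]
tcp_rot: [1.074, 2.951, 0.001]
ft_force: [-0.1, 0.1, -8.5]
finger_gap: 0.0147
finger_force: 50.0
```

Request:
carry_out:
  targets:
    - [0, 0, 0, 0, 0, 0]
    - [0, 0, 0, 0, 0, 0]
    - [0, 0, 0, 0, 0, 0]
    - [0, 0, 0, 0, 0, 0]
    - [0, 0, 0, 0, 0, 0]
    - [0, 0, 0, 0, 0, 0]
    - [0, 0, 0, 0, 0, 0]
    - [0, 0, 0, 0, 0, 0]
    - [0, 0, 0, 0, 0, 0]
    - [0, 0, 0, 0, 0, 0]

```text
clock: 17.22
ee_pos: [0.5572, 0.0551, 0.2597]
tcp_rot: [1.075, 2.952, 0.0]
ft_force: [-0.1, 0.0, -8.0]
finger_gap: 0.0148
finger_force: 50.0
```

```bash
python3 chk.py; python3 -c "
from h import *
s=dict(np.load('chk.npz')); cv2.imwrite('pics/s4.png',cv2.resize(s['img'][110:340,180:420],None,fx=2.5,fy=2.5,interpolation=2))
print(proj(s,np.array([.5575,.0546,.13])))"
```

```text
[0.55722289 0.05505552 0.25966675] [-0.14357258  0.03426391 -7.99874402] [-0.01730983 -0.08459526  0.00539988] 0.014819516064416342
0 39 [ 0.629 -0.026  0.209] [ 0.635 -0.01   0.246] top 0.2439
1 681 [0.562 0.139 0.196] [0.591 0.184 0.35 ] top 0.2749
2 595 [0.434 0.001 0.196] [0.478 0.032 0.328] top 0.2747
(np.float64(280.90351040148795), np.float64(245.9305163380796))
```

View pics/s4.png

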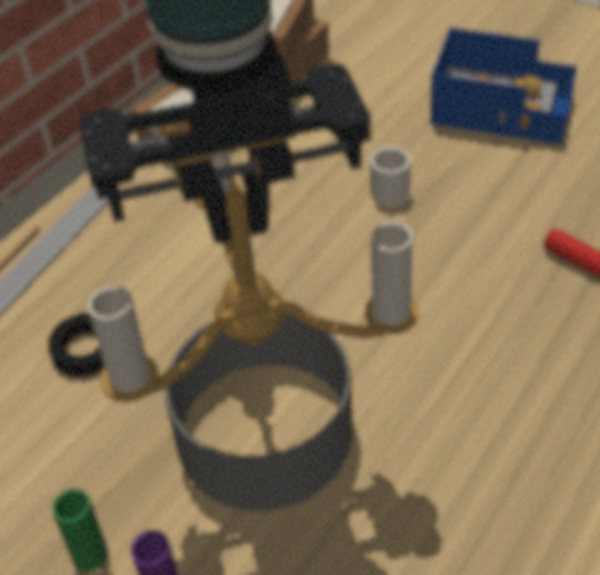

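Sleeves b and c, at crop (115,340) and (392,275), are level at 0.275 m, and the pipe stayed in place. The gripper hides sleeve 0 from the side camera, so I'll check it from the other cameras and then hand in.

```bash
python3 -c "
from h import *
for n in('top','wrist'):
    s=snap(n); c=cloud(s); hs=cv2.cvtColor(s['img'],cv2.COLOR_BGR2HSV)
    for nm,p in (('0',(.6455,-.02)),('1',(.578,.168)),('2',(.449,.016))):
        q=c[(np.hypot(c[...,0]-p[0],c[...,1]-p[1])<.026)&(c[...,2]>.18)&(c[...,2]<.3)&(hs[...,1]<70)]
        if len(q): print(n,nm,len(q),q.min(0).round(3),q.max(0).round(3),'top',np.percentile(q[:,2],95).round(4))
"
```

```text
top 0 129 [ 0.634 -0.033  0.203] [ 0.662 -0.005  0.282] top 0.2782
top 2 107 [0.436 0.002 0.195] [0.465 0.033 0.287] top 0.2785
wrist 0 445 [ 0.63  -0.03   0.195] [ 0.65  -0.005  0.216] top 0.2133
wrist 1 6600 [0.562 0.151 0.195] [0.592 0.182 0.277] top 0.2752
wrist 2 6623 [ 0.434 -0.     0.196] [0.464 0.03  0.277] top 0.2754
```

All three sleeves are on and level (tops 0.278 and 0.2785 m from above, 0.275 m from the wrist), and the lamp has risen 79 mm.

```bash
python3 -c "
from cell import arm
print(arm.close_job())"
```

```text
the job is handed in; nothing more can be done
None
```

The loose sleeve is down on its dish and released, and the arm is holding the lamp steady and level, all three sleeves on, with its bottom knob about 5 cm above the pipe; the job is handed in at about 17 s.

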